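# Load the coating tree and book the batch in

### The arm

A 7-joint arm with a two-finger parallel gripper is mounted at the origin on a cart in front of the work surface, level with it; the furniture and walls round the work are solid. World frame = base frame: x ahead of the robot, y to its left, z up, the work surface at z = 0. Lengths are in m, angles in degrees, forces in N, time in s.
With the tool pointing down it reaches from about 0.4 to 0.85 m from the base axis. Payload 10.4 kg.
Tool frame: the origin (TCP) lies midway between the tips of the shut fingers; the grasp point (between the pads) lies 19 mm behind it; z points along the fingers, x is the direction in which the jaws open and shut, and the axes are right-handed (so a half turn about z gives the same grasp; the last joint's range is limited). The gripper opens to 87 mm and grips with 3 to 60 N. Pads are 19 mm wide; open, the fingers measure 117 mm over their backs; the gripper's body (75 mm by 190 mm) begins 51 mm behind the grasp point.
Start: joints at [63.106, 19.034, -3.707, 83.658, 1.238, 77.344, -5.071], TCP at [0.27, -0.564, 0.223] pointing down, gripper open.
Joint ranges: [-148.97, 148.97], [-28.65, 121.19], [-84.17, 76.75], [9.2, 138.47], [-72.65, 252.65], [3.7, 117.97], [-149.18, 149.18]. Speed limits (degrees/s): [127.2, 127.2, 159.86, 159.86, 180, 180, 180].

### API

Orientations are given as a 3x3 rotation matrix whose columns are the frame's x, y, z axes.
In Python, from rig import ctrl gives the robot as it stands. The module is installed in compiled form; this text tells all that it offers. Calls block until the motion is done:
- ctrl.move_ptp(position, orientation): joint-space move of the TCP to a pose.
- ctrl.line_to(position, max_speed=0.15, frame=None, max_force=None): straight line of the TCP; frame=None keeps the orientation; max_speed is the mean speed in m/s. With max_force (N) it stops when the force on the tool has changed by that much, and returns True; else False.
- ctrl.movej(angles): joint-space move.
- ctrl.set_gripper(opening, squeeze=None): finger opening in m; squeeze is the grip in N (None keeps the last); returns when the fingers have stopped.
- ctrl.pause(seconds).
- ctrl.solve_ik(position, orientation): joint angles nearest the present ones, or None.
- ctrl.observe(): the state.
- ctrl.camera(name): name is "side" or "top" or "wrist"; returns the picture (420x560x3 uint8, red, green, blue); there is no depth.
- ctrl.camera_model(name): a dict with "mtx" (3x3 intrinsics, pixels), "R" (3x3) and "t" (3): a world point X has camera coordinates R X + t; the wrist camera has in their place "hand_eye" (4x4, takes a point from camera to tool coordinates, whose origin is the TCP and whose axes are the tool frame's). Camera axes: x right, y down, z forward; pixel columns grow to the right and rows downward; lengths in m; the calibration is good to about 2 mm. A picture is of the moment at which its call begins: read the wrist's pose just before it. camera_model takes no time and is no camera call.
A pose or a line that the arm cannot do raises ctrl.PlanningError and nothing moves.
- ctrl.close_job(): hands the job in, once; it reports no verdict.
The state is a dict: "time": time; "qpos": joint angles; "joint_velocities": joint speeds; "effort": joint torques, N m; "eef_pos": TCP position; "eef_rot": TCP orientation; "contact_force": force on the tool from outside, world axes, zero at the start; "torque": the same for the moment, N m; "opening": finger opening in m.
Only numpy, scipy, OpenCV 4.12 (cv2) and the standard library are available. Lean on these libraries where they do the work, as an engineer would, in place of code of your own. Each camera call takes 0.05 s, during which the arm holds its last target. There are 200 camera calls.

### The job

Hang all the loose motor brackets on the jig tree in the coating booth, each by its round hole on a bare branch of its own with its foot pointing outwards; the knob on top turns the tree, to bring a bare branch to the open front of the shield. When all are hung, pick up the scanner and hold it level and steady for about two seconds about 10 cm square in front of the bar code on the job card, then lay the scanner home in its charging cradle. Leave everything else where it stands.

Things in the scene. Friction and masses are not known exactly. Their poses are not given: they have to be found in the camera images.
- bracket_1_hole (a point): hole centre of a bare aluminium L-shaped bracket standing on its foot: flange 60 wide (y), 5 thick (x), 90 mm high, with a 34 mm round hole centred 52 mm above the underside, in mid-thickness. The foot, 60 wide, 8 thick, ends 57.5 mm to -x of this point. z is up. 130 g. Grip from above across the 60 mm width, about at hole height. May be absent
- bracket_1_toe (a point): middle of the free end of bracket 1's foot: 57.5 mm towards -x and 48 mm below the hole's centre; moves with the bracket
- bracket_2_hole (a point): hole centre of a bare aluminium L-shaped bracket standing on its foot: flange 60 wide (y), 5 thick (x), 90 mm high, with a 34 mm round hole centred 52 mm above the underside, in mid-thickness. The foot, 60 wide, 8 thick, ends 57.5 mm to -x of this point. z is up. 130 g. Grip from above across the 60 mm width, about at hole height. May be absent
- bracket_2_toe (a point): middle of the free end of bracket 2's foot: 57.5 mm towards -x and 48 mm below the hole's centre; moves with the bracket
- bracket_3_hole (a point): hole centre of a bare aluminium L-shaped bracket standing on its foot: flange 60 wide (y), 5 thick (x), 90 mm high, with a 34 mm round hole centred 52 mm above the underside, in mid-thickness. The foot, 60 wide, 8 thick, ends 57.5 mm to -x of this point. z is up. 130 g. Grip from above across the 60 mm width, about at hole height. May be absent
- bracket_3_toe (a point): middle of the free end of bracket 3's foot: 57.5 mm towards -x and 48 mm below the hole's centre; moves with the bracket
- bracket_4_hole (a point): hole centre of a bare aluminium L-shaped bracket standing on its foot: flange 60 wide (y), 5 thick (x), 90 mm high, with a 34 mm round hole centred 52 mm above the underside, in mid-thickness. The foot, 60 wide, 8 thick, ends 57.5 mm to -x of this point. z is up. 130 g. Grip from above across the 60 mm width, about at hole height. May be absent
- bracket_4_toe (a point): middle of the free end of bracket 4's foot: 57.5 mm towards -x and 48 mm below the hole's centre; moves with the bracket
- booth: fixed coating booth: grey sheet base 6 mm thick, 328 mm wide, from 75 mm in front of the axis to 165 mm behind it; origin under the tree's axis at bench level; clear shield 235 mm high along both sides (160 mm either side of the axis, from 55 mm in front of it backwards) and the back (160 mm behind the axis); open to its own -x (the front) and at the top
- tree (a joint): turn of the jig tree about its upright axis, rad, counter-clockwise from above positive, turns without end, either way, and stays where it is left (0.06 N m of friction). It has five wire branches 72 degrees apart; at 0, branch_1 points to the booth's -x (the front). The branch 72 degrees counter-clockwise of branch_1 already carries a bracket, fixed there
- tree_knob (a point): on the tree's axis, 220 mm above the bench: middle of the round black grip knob on top of the tree, 36 mm across, from 196 to 236 mm high; turning it turns the tree. Axes turn with the tree
- branch_1 (a point): bare branch of the tree (-x of the tree): level steel wire 8 mm thick, straight from the hub disc (radius 55 mm) to 105 mm from the axis, then bent up, its tip 117 mm out and 14 mm higher. This point is on the wire's centre line, 80 mm from the axis and 165 mm above the bench. Axes are the tree's. (The fifth branch is taken.)
- branch_2 (a point): bare branch of the tree (144 degrees counter-clockwise from branch_1, seen from above): level steel wire 8 mm thick, straight from the hub disc (radius 55 mm) to 105 mm from the axis, then bent up, its tip 117 mm out and 14 mm higher. This point is on the wire's centre line, 80 mm from the axis and 165 mm above the bench. Axes are the tree's. (The fifth branch is taken.)
- branch_3 (a point): bare branch of the tree (144 degrees clockwise from branch_1, seen from above): level steel wire 8 mm thick, straight from the hub disc (radius 55 mm) to 105 mm from the axis, then bent up, its tip 117 mm out and 14 mm higher. This point is on the wire's centre line, 80 mm from the axis and 165 mm above the bench. Axes are the tree's. (The fifth branch is taken.)
- branch_4 (a point): bare branch of the tree (72 degrees clockwise from branch_1, seen from above): level steel wire 8 mm thick, straight from the hub disc (radius 55 mm) to 105 mm from the axis, then bent up, its tip 117 mm out and 14 mm higher. This point is on the wire's centre line, 80 mm from the axis and 165 mm above the bench. Axes are the tree's. (The fifth branch is taken.)
- label (a point): centre of the bar code (60 x 34 mm) on the job card, which stands upright on a small fixed stand 96 mm wide and 142 mm high; this point is 80 mm above the bench; the code faces this frame's -x
- scanner_window (a point): centre of the scanner's window, at its front end, 73 mm from scanner_mid along x; it looks along +x
- cradle_seat (a point): where scanner_mid is when the scanner lies home, 34 mm above the bench, scanner x along this x. Fixed black cradle: two U saddles 12 mm long (50 mm between walls, floor 18, tops 38 mm above the bench) 58 mm behind and 26 mm ahead of this point, 72 mm free between them for fingers over an 8 mm base plate 80 wide; end stop 84 mm behind; the scanner's head lies out past the front saddle
- flux_bottle: bystander: white dropper bottle with red tip, 38 mm across, 86 mm high, origin at its underside
- tub: bystander: round clear tub with a blue lid, 66 mm across, 29 mm high, origin at its underside
- loupe: bystander: black loupe, 41 mm across, 42 mm high, origin at its underside
- scanner_mid (a point): cordless bar-code scanner, a grey stick 42 wide (y) and 30 mm high with a black head 54 wide and 32 mm high at its window end; it reaches from 75 mm behind to 73 mm in front of this point along x (the head from +37 to +73 mm); this point is 16 mm above its underside. It lies on its underside. 140 g. Gripped from above across the 42 mm width
There are look-alikes about, which are no part of the job. Leave any orange look-alike of the part that bears cradle_seat alone.

How it is judged (in metres and radians):
On the way, in this order (a step that is already met when the one before it is completed fails the run):
1. all the brackets hang on bare branches, one on each, feet outwards ((distance between bracket_1_hole and branch_1 below 0.036 m or distance between bracket_1_hole and branch_2 below 0.036 m or distance between bracket_1_hole and branch_3 below 0.036 m or distance between bracket_1_hole and branch_4 below 0.036 m) and horizontal distance between each of bracket_1_toe, bracket_2_toe, bracket_3_toe, bracket_4_toe and tree_knob above 0.08 m and (distance between bracket_2_hole and branch_1 below 0.036 m or distance between bracket_2_hole and branch_2 below 0.036 m or distance between bracket_2_hole and branch_3 below 0.036 m or distance between bracket_2_hole and branch_4 below 0.036 m) and (distance between bracket_3_hole and branch_1 below 0.036 m or distance between bracket_3_hole and branch_2 below 0.036 m or distance between bracket_3_hole and branch_3 below 0.036 m or distance between bracket_3_hole and branch_4 below 0.036 m) and (distance between bracket_4_hole and branch_1 below 0.036 m or distance between bracket_4_hole and branch_2 below 0.036 m or distance between bracket_4_hole and branch_3 below 0.036 m or distance between bracket_4_hole and branch_4 below 0.036 m) and distance between bracket_1_hole and bracket_2_hole above 0.055 m and distance between each of bracket_1_hole, bracket_2_hole and bracket_3_hole above 0.055 m and distance between each of bracket_1_hole, bracket_2_hole, bracket_3_hole and bracket_4_hole above 0.055 m), for 0.3 s.
2. the scanner, held level, looks squarely at the bar code from 4 to 16 cm and stays so for 1.5 s (all of step 1 and x of label in the frame of scanner_window between 0.04 and 0.16 m and y of label in the frame of scanner_window between -0.022 and 0.022 m and z of label in the frame of scanner_window between -0.016 and 0.016 m and angle between the x axis of scanner_window and the x axis of label, either way round below 0.3 rad), for 1.5 s.
At the end, for the whole second after the job is handed in: Every bracket present hangs by its hole on a bare branch (hole centre within 36 mm of the branch's point), one on each (holes over 55 mm apart), foot end over 80 mm from the axis; the scanner lies home in the cradle (within 14 mm of the seat point, in line within 0.12 rad) (all of step 1 and distance between scanner_mid and cradle_seat below 0.014 m and angle between the x axis of scanner_mid and the x axis of cradle_seat, either way round below 0.12 rad); the robot touches nothing.
It fails at once if the flux bottle is shoved more than 3 cm (distance of flux_bottle from where it was at the start of the episode above 0.03 m).
It fails at once if the tub is shoved more than 3 cm (distance of tub from where it was at the start of the episode above 0.03 m).
It fails at once if the loupe is shoved more than 3 cm (distance of loupe from where it was at the start of the episode above 0.03 m).
Of bracket_1, bracket_2, bracket_3, bracket_4 only 3 to 4 are there at a start; the rules pass over those that are not, and their reading is None.
At some moment in a run one of bracket_1, bracket_2, bracket_3, bracket_4, scanner may be knocked a few centimetres aside while the robot is not near it.
It also fails if it takes over 210 s, if anything falls off the work surface, if the arm or the gripper's body presses on something with over 40 N, if the wrist force passes 120 N, or if a joint passes its speed limit or range.

## Working session

There is one attempt and no reset: what is moved stays moved. The work goes in short steps, each a Python script; the robot and the scene stay as the last script left them, time stands still between calls to the robot, and variables do not carry over. Pictures are saved under pics/ and viewed, about 12 in all and at most 16, crops included, and the job is handed in when it is done.

```bash
mkdir -p pics; ls; python3 - <<'E'
from rig import ctrl
import cv2,numpy as np
np.set_printoptions(precision=4,suppress=True)
s=ctrl.observe();print(s['time'],s['eef_pos'],s['eef_rot'],s['opening'])
for n in('top','side'):
    im=ctrl.camera(n);cv2.imwrite(f'pics/{n}0.png',im[:,:,::-1]);m=ctrl.camera_model(n);print(n,m['mtx'],m['R'],m['t'])
print(ctrl.camera_model('wrist'))
a=cv2.imread('pics/top0.png');cv2.imwrite('pics/top0v.png',cv2.resize(a,(800,600),interpolation=cv2.INTER_CUBIC))
a=cv2.imread('pics/side0.png');cv2.imwrite('pics/side0v.png',cv2.resize(a,(800,600),interpolation=cv2.INTER_CUBIC))
E
```

```text
pics
0.0 [ 0.2699 -0.5633  0.2218] [[ 0.4321 -0.9018 -0.0007]
 [-0.9018 -0.4321  0.0012]
 [-0.0014  0.0001 -1.    ]] 0.08716695714091874
top [[462.5284   0.     273.3504]
 [  0.     462.5284 207.0085]
 [  0.       0.       1.    ]] [[ 0.0229 -0.9997 -0.0018]
 [-0.9979 -0.0228 -0.0604]
 [ 0.0604  0.0032 -0.9982]] [-0.1619  0.5534  1.9064]
side [[425.9134   0.     284.1637]
 [  0.     425.9134 202.4542]
 [  0.       0.       1.    ]] [[-0.8267 -0.5627  0.0006]
 [-0.2792  0.4093 -0.8686]
 [ 0.4885 -0.7182 -0.4955]] [0.3682 0.3265 1.1311]
{'mtx': array([[352.0617,   0.    , 281.0118],
       [  0.    , 352.0617, 209.3925],
       [  0.    ,   0.    ,   1.    ]]), 'hand_eye': array([[ 1.    ,  0.001 ,  0.0006,  0.0002],
       [-0.0011,  0.9596,  0.2813, -0.0758],
       [-0.0003, -0.2813,  0.9596, -0.1636],
       [ 0.    ,  0.    ,  0.    ,  1.    ]])}
```

View pics/top0v.png

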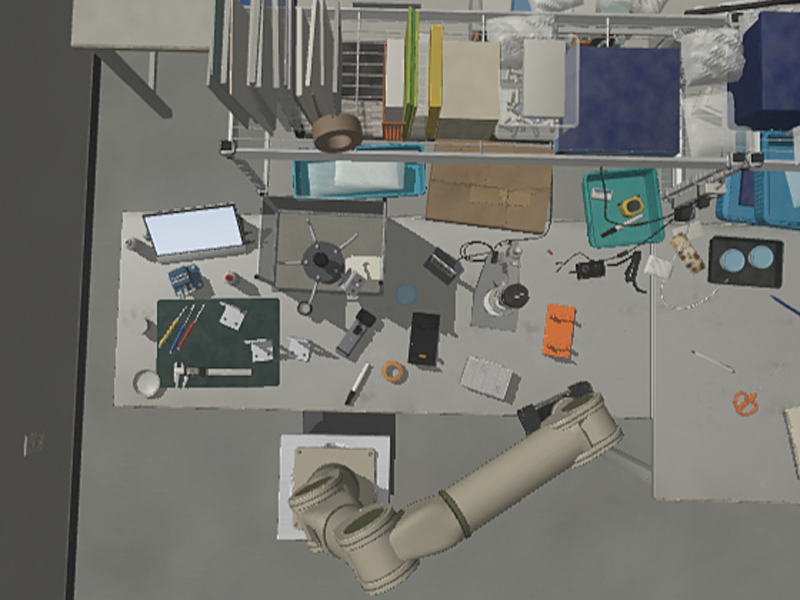

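View pics/side0v.png

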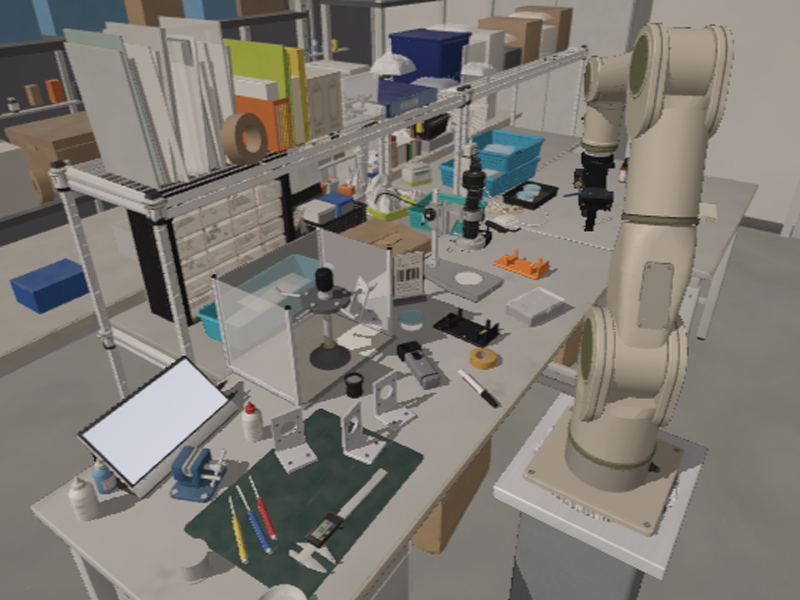

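The top view (800 px scale) shows three loose brackets at (231,315), (261,350) and (300,347), and the booth tree at (322,259) with the taken branch near (352,282). The scanner is at (357,332) and the job card at (443,262). There are two cradles: black at (424,338), which fits the description, and orange at (560,332), the look-alike to leave alone. The loupe is at (305,308), the flux bottle at (231,278) and the tub at (406,293). I'll enlarge both views to confirm.

```bash
python3 - <<'E'
import cv2
a=cv2.imread('pics/top0.png');c=a[130:280,140:340];cv2.imwrite('pics/c1.png',cv2.resize(c,(800,600),interpolation=cv2.INTER_CUBIC))
a=cv2.imread('pics/side0.png');c=a[160:340,150:390];cv2.imwrite('pics/c2.png',cv2.resize(c,(800,600),interpolation=cv2.INTER_CUBIC))
E
```

```text
(no output)
```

View pics/c1.png

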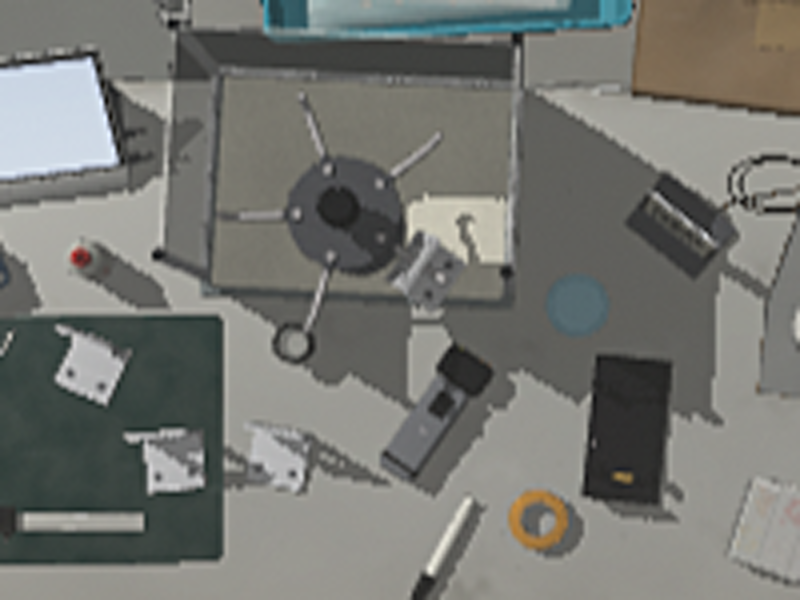

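View pics/c2.png

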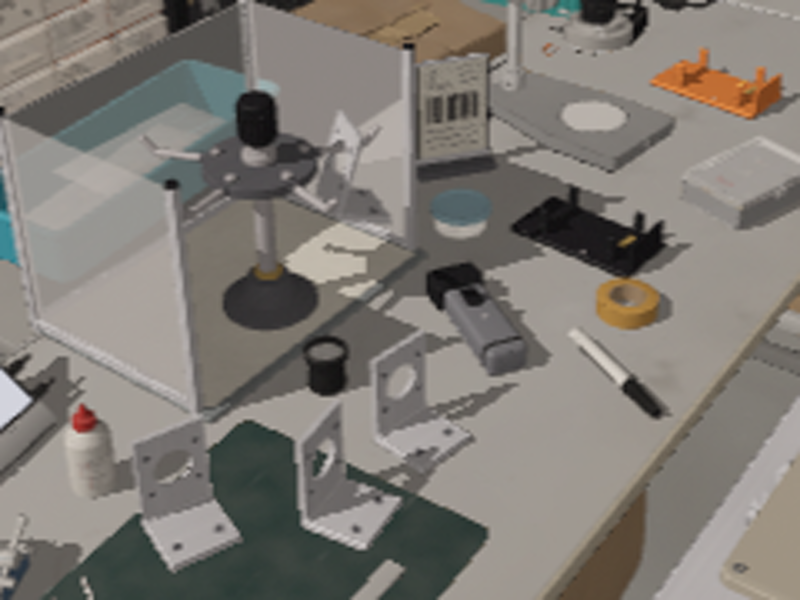

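```bash
cat > h.py <<'E'
from rig import ctrl
import cv2,numpy as np
np.set_printoptions(precision=4,suppress=True)
def pose(n,s=None):
    m=ctrl.camera_model(n)
    if n!='wrist': R,t=m['R'],m['t'];return m['mtx'],R.T,-R.T@t
    s=s or ctrl.observe();H=m['hand_eye'];Re=np.array(s['eef_rot'])
    return m['mtx'],Re@H[:3,:3],Re@H[:3,3]+np.array(s['eef_pos'])
def cast(P,uv,z):
    K,R,c=P;uv=np.atleast_2d(np.array(uv,float));d=(R@np.linalg.inv(K)@np.c_[uv,np.ones(len(uv))].T).T
    return c+d*((z-c[2])/d[:,2])[:,None]
def proj(P,X):
    K,R,c=P;q=(K@(R.T@(np.atleast_2d(X)-c).T)).T;return q[:,:2]/q[:,2:]
def down(th):  # jaw axis x at world angle th (deg), tool down
    t=np.radians(th);x=np.array([np.cos(t),np.sin(t),0]);z=np.array([0,0,-1.]);return np.c_[x,np.cross(z,x),z]
def snap(name,view=True):
    P=pose('wrist');im=ctrl.camera('wrist');cv2.imwrite(f'pics/{name}.png',im[:,:,::-1]);np.savez(f'pics/{name}.npz',K=P[0],R=P[1],c=P[2]);return im,P
def load(name):
    d=np.load(f'pics/{name}.npz');return d['K'],d['R'],d['c']
E
python3 - <<'E'
from h import *
T=pose('top')
f=lambda p:(140+p[0]/4,130+p[1]/4)
for n,p,z in [('knob',(338,207),.236),('postL',(158,255),.235),('postR',(506,272),.235),('backR',(518,38),.235),('tipA',(302,97),.179),('tipB',(437,137),.179),('tipC',(222,216),.179),('tipD',(311,325),.175),('loupe',(293,342),.042),('A1',(57,327),.09),('A2',(128,352),.09),('B1',(125,437),.09),('B2',(203,432),.09),('C1',(252,425),.09),('C2',(312,437),.09),('scanFront',(468,368),.03),('scanBack',(402,470),.03),('crFront',(632,357),.008),('crBack',(625,498),.008),('card',(680,222),.142),('tub',(577,304),.029),('flux',(82,257),.086)]:
    print(n,cast(T,f(p),z)[0])
E
```

```text
knob [0.6331 0.0327 0.236 ]
postL [0.5849 0.1976 0.235 ]
postR [ 0.5765 -0.1239  0.235 ]
backR [ 0.7948 -0.1298  0.235 ]
tipA [0.7446 0.0766 0.179 ]
tipB [ 0.7089 -0.0537  0.179 ]
tipC [0.6284 0.1495 0.179 ]
tipD [0.5263 0.0619 0.175 ]
loupe [0.5149 0.0962 0.042 ]
A1 [0.5227 0.3262 0.09  ]
A2 [0.4993 0.2543 0.09  ]
B1 [0.4146 0.2542 0.09  ]
B2 [0.4214 0.1767 0.09  ]
C1 [0.4294 0.1281 0.09  ]
C2 [0.4189 0.068  0.09  ]
scanFront [ 0.4927 -0.0833  0.03  ]
scanBack [ 0.3865 -0.0182  0.03  ]
crFront [ 0.5087 -0.2531  0.008 ]
crBack [ 0.3622 -0.2487  0.008 ]
card [ 0.6366 -0.2904  0.142 ]
tub [ 0.5614 -0.1942  0.029 ]
flux [0.5937 0.3048 0.086 ]
```

```bash
python3 - <<'E'
from h import *
print(ctrl.solve_ik([.42,.2,.36],down(90)),ctrl.solve_ik([.42,.2,.36],down(-90)))
ctrl.line_to([.27,-.563,.42],.3)
ctrl.move_ptp([.42,.2,.36],down(90))
s=ctrl.observe();print(s['time'],s['qpos'],s['eef_pos'])
snap('w1')
ctrl.move_ptp([.5,.03,.42],down(90)); snap('w2');print(ctrl.observe()['time'])
a=cv2.imread('pics/w1.png');cv2.imwrite('pics/w1v.png',cv2.resize(a,(800,600),interpolation=cv2.INTER_CUBIC))
a=cv2.imread('pics/w2.png');cv2.imwrite('pics/w2v.png',cv2.resize(a,(800,600),interpolation=cv2.INTER_CUBIC))
E
```

```text
[ 48.6514  -2.0194 -75.8113  89.962   -1.9578  90.5328  62.8304] [  54.8033   -2.7127  -81.0219   89.8986   -2.6796   90.5245 -116.2332]
3.6583 [ 38.778   -1.6559 -66.6429  90.106   -1.5401  90.5431  62.0227] [0.4205 0.1992 0.3601]
4.5667
```

View pics/w1v.png

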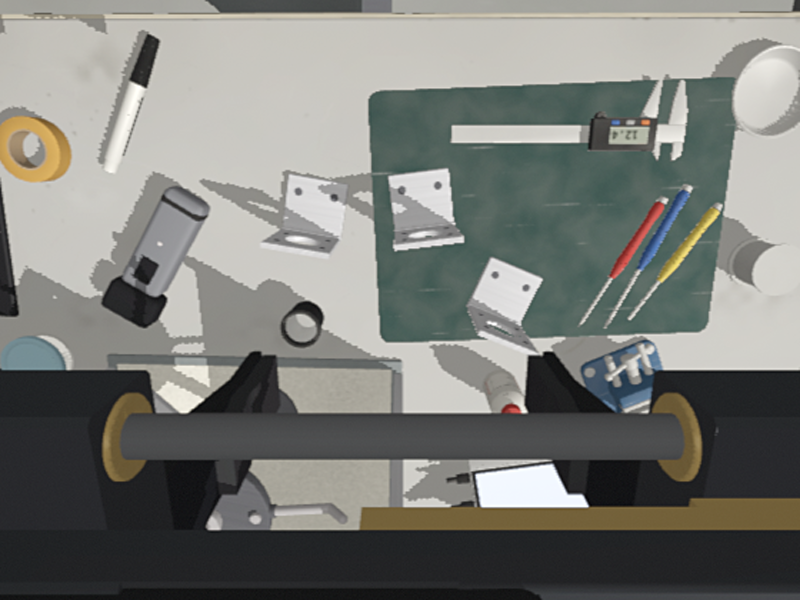

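View pics/w2v.png

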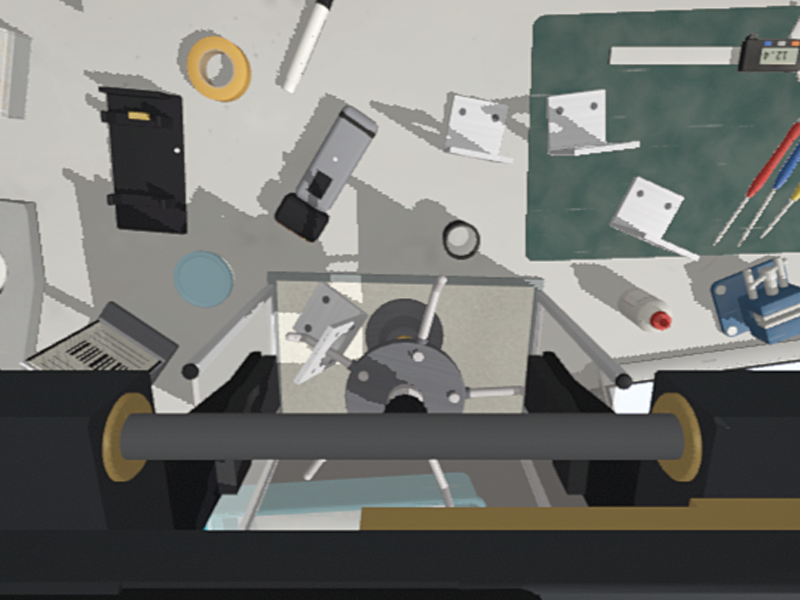

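```bash
python3 - <<'E'
from h import *
P=load('w1');k=.7
B={'C':[(288,174),(347,182),(262,242),(335,256)],'B':[(389,174),(449,168),(394,249),(463,240)],'A':[(491,258),(542,277),(468,315),(537,351)]}
for n,q in B.items():
    q=np.array(q)*k;t=cast(P,q[:2],.008);u=cast(P,q[2:],.09)
    w=[np.linalg.norm(t[1]-t[0]),np.linalg.norm(u[1]-u[0])];m=u.mean(0);tm=t.mean(0)
    d=m[:2]-tm[:2];yu=u[0]-u[1] if u[0][1]>u[1][1] else u[1]-u[0]
    yt=t[0]-t[1] if t[0][1]>t[1][1] else t[1]-t[0]
    print(n,'toe',tm,'flange',m,'w',w,'depth',np.hypot(*d),'x-dir',np.degrees(np.arctan2(d[1],d[0])),'ydir',np.degrees(np.arctan2(yu[1],yu[0])),np.degrees(np.arctan2(yt[1],yt[0])))
P=load('w2')
for n,p,z in [('hubscrews',[(419,356),(454,398),(363,377)],.172),('tipD',[(442,280)],.179),('tipC',[(527,392)],.179),('loupe',[(461,239)],.042),('posts',[(190,371),(624,381)],.235),('base',[(268,273),(545,279)],.006),
 ('flux',[(660,321)],.086),('tub',[(203,279)],.029),('cr',[(107,89),(181,96),(187,234),(118,228)],.008),('scanback',[(345,106),(377,126)],.028),('scanfront',[(275,224),(316,242)],.0)]:
    print(n,cast(P,np.array(p)*k,z))
E
```

```text
C toe [0.367  0.1148 0.008 ] flange [0.4234 0.1088 0.09  ] w [np.float64(0.05902826964464543), np.float64(0.06421088788464509)] depth 0.0567476718095458 x-dir -6.113063030192487 ydir 78.85536854662392 82.39612046787775
B toe [0.3603 0.2159 0.008 ] flange [0.4195 0.222  0.09  ] w [np.float64(0.05986783954166093), np.float64(0.06046756383383541)] depth 0.059534896802729824 x-dir 5.832304627861927 ydir 97.47908394095943 95.5033369966425
A toe [0.4585 0.3192 0.008 ] flange [0.5016 0.2914 0.09  ] w [np.float64(0.058454722258230264), np.float64(0.0740082697089251)] depth 0.051308266413303924 x-dir -32.93210811817103 ydir 61.6989324255728 69.555493246793
hubscrews [[ 0.5941  0.0455  0.172 ]
 [ 0.6349  0.0776  0.172 ]
 [ 0.6143 -0.0042  0.172 ]]
tipD [[0.5233 0.0635 0.179 ]]
tipC [[0.6253 0.1413 0.179 ]]
loupe [[0.5118 0.0945 0.042 ]]
posts [[ 0.5802 -0.1292  0.235 ]
 [ 0.5878  0.1987  0.235 ]]
base [[ 0.5585 -0.1272  0.006 ]
 [ 0.5652  0.1997  0.006 ]]
flux [[0.5903 0.2999 0.086 ]]
tub [[ 0.5601 -0.1952  0.029 ]]
cr [[ 0.3577 -0.2831  0.008 ]
 [ 0.3645 -0.2054  0.008 ]
 [ 0.5122 -0.2163  0.008 ]
 [ 0.5054 -0.2945  0.008 ]]
scanback [[ 0.3758 -0.0287  0.028 ]
 [ 0.3954  0.0042  0.028 ]]
scanfront [[ 0.5016 -0.1165  0.    ]
 [ 0.5226 -0.07    0.    ]]
```

```bash
cat >> h.py <<'E'
AX=np.array([.637,.034])
def grab(hole_xy,yaw):
    R=down(90+yaw);x,y=hole_xy
    ctrl.set_gripper(.08);ctrl.move_ptp([x,y,.20],R)
    hit=ctrl.line_to([x,y,.034],.12,max_force=10);
    if hit: print('HIT',ctrl.observe()['eef_pos']);return
    ctrl.set_gripper(.0,25);s=ctrl.observe();print('grip',s['opening'],s['eef_pos'],s['time'])
    ctrl.line_to([x,y,.20],.15);print('lifted',ctrl.observe()['opening'])
def tpose(r,phi,zh): # TCP for hole at radius r, on branch direction phi(deg), hole height zh
    u=np.array([np.cos(np.radians(phi)),np.sin(np.radians(phi))]);return np.r_[AX+r*u,zh-.018]
def to_branch(phi):
    R=down(90+phi-180);ctrl.move_ptp(tpose(.165,phi,.22),R);ctrl.line_to(tpose(.15,phi,.173),.12)
def insert(phi):
    h=ctrl.line_to(tpose(.083,phi,.173),.06,max_force=8);print('ins',h,ctrl.observe()['eef_pos'])
    return h
def release(phi):
    h=ctrl.line_to(tpose(.083,phi,.148),.03,max_force=3);s=ctrl.observe();print('low',h,s['eef_pos'])
    p=s['eef_pos'];ctrl.set_gripper(.078);ctrl.line_to([p[0],p[1],.30],.1);print(ctrl.observe()['time'])
def side(name,box=None,k=1):
    im=ctrl.camera('side')[:,:,::-1]
    if box: im=im[box[1]:box[3],box[0]:box[2]]
    cv2.imwrite(f'pics/{name}.png',cv2.resize(im,None,fx=k,fy=k,interpolation=cv2.INTER_CUBIC))
E
python3 - <<'E'
from h import *
grab((.424,.1073),-7.5)
to_branch(165.5)
side('s1',(150,120,410,315),3)
E
```

```text
grip 0.059480195253050795 [0.4242 0.1072 0.0342] 8.0417
lifted 0.05967683499644509
```

View pics/s1.png

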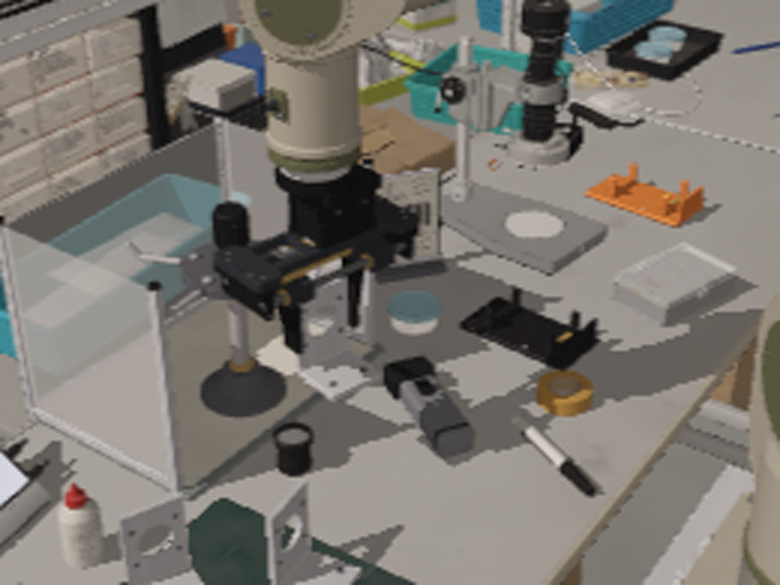

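The bracket is held upright in front of the tree with its foot outwards, and its hole is near (320,325). Next I insert it.

```bash
python3 - <<'E'
from h import *
if not insert(165.5):
    release(165.5)
    ctrl.move_ptp([.5,.03,.42],down(90)); snap('w3');side('s2',(150,160,350,310),3)
    a=cv2.imread('pics/w3.png');b=cv2.imread('pics/s2.png')
    c=np.zeros((600,800,3),np.uint8);c[:300,:800]=cv2.resize(a[60:300,:],(800,343))[:300];c[300:,:400]=cv2.resize(b,(400,300));cv2.imwrite('pics/v3.png',c)
E
```

```text
ins False [0.5564 0.0549 0.1551]
low True [0.5566 0.0548 0.1337]
14.775
```

View pics/v3.png

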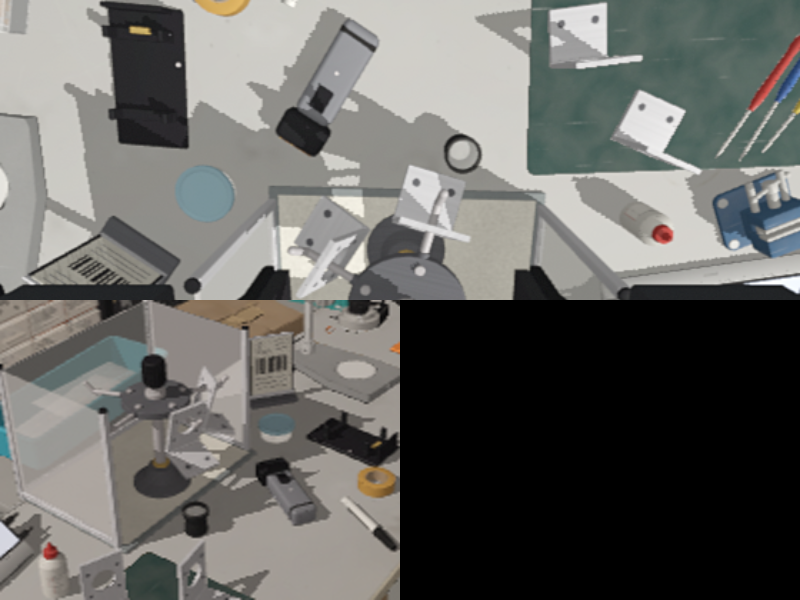

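Bracket 1 hangs on branch_1 with its foot outwards, and the branch tip comes through the hole at (435,200). The contact height of 0.152 agrees. Next I turn the tree by the knob.

```bash
cat >> h.py <<'E'
def turn(deg,th0):
    p=np.r_[AX,.206];up=np.r_[AX,.34]
    ctrl.set_gripper(.065);ctrl.move_ptp(up,down(th0));h=ctrl.line_to(p,.12,max_force=10)
    if h: print('HIT knob',ctrl.observe()['eef_pos']);return
    ctrl.set_gripper(0,40);print('knob grip',ctrl.observe()['opening'],ctrl.observe()['contact_force'],ctrl.observe()['time'])
    n=int(np.ceil(abs(deg)/13))
    for i in range(1,n+1): ctrl.line_to(p,.1,frame=down(th0+deg*i/n))
    s=ctrl.observe();print('turned',s['eef_pos'],s['torque'],s['contact_force'],s['time'])
    ctrl.set_gripper(.065);ctrl.line_to(up,.15)
E
python3 - <<'E'
from h import *
turn(78,60)
ctrl.move_ptp([.5,.03,.42],down(90)); snap('w4')
a=cv2.imread('pics/w4.png')[0:270];cv2.imwrite('pics/w4v.png',cv2.resize(a,(800,386),interpolation=cv2.INTER_CUBIC)); print(ctrl.observe()['time'])
E
```

```text
knob grip 0.03494410399766341 [-3.9154 -2.4088  2.5124] 18.625
turned [0.6367 0.0339 0.206 ] [-0.6725  0.8836  0.0885] [-5.8124 -3.0578  3.3801] 20.875
23.45
```

View pics/w4v.png

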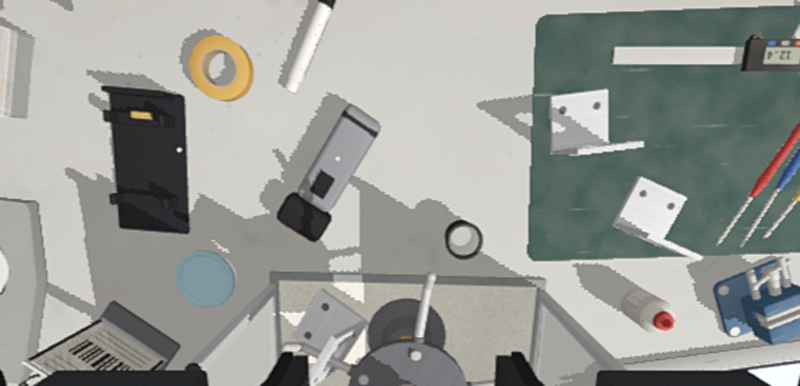

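```bash
python3 - <<'E'
from h import *
P=load('w4');k=.7
t=cast(P,np.array([(432,276)])*k,.179)[0];d=t[:2]-AX;print('tip',t,np.hypot(*d),np.degrees(np.arctan2(d[1],d[0])))
print(cast(P,np.array([(552,97),(606,90)])*k,.008).mean(0))
phi=np.degrees(np.arctan2(d[1],d[0]))
grab((.4175,.2221),6.3)
to_branch(phi)
if not insert(phi): release(phi)
ctrl.move_ptp([.5,.28,.36],down(90)); snap('w5')
a=cv2.imread('pics/w5.png')[0:270];cv2.imwrite('pics/w5v.png',cv2.resize(a,(800,386),interpolation=cv2.INTER_CUBIC)); print(ctrl.observe()['time'])
E
```

```text
tip [0.5202 0.0528 0.179 ] 0.11829513996616793 170.83268886136514
[0.3617 0.2157 0.008 ]
grip 0.05990658964055786 [0.4176 0.2221 0.0341] 27.2583
lifted 0.0595955071705732
ins False [0.5548 0.0473 0.155 ]
low True [0.5549 0.0471 0.1318]
34.2833
35.3083
```

View pics/w5v.png

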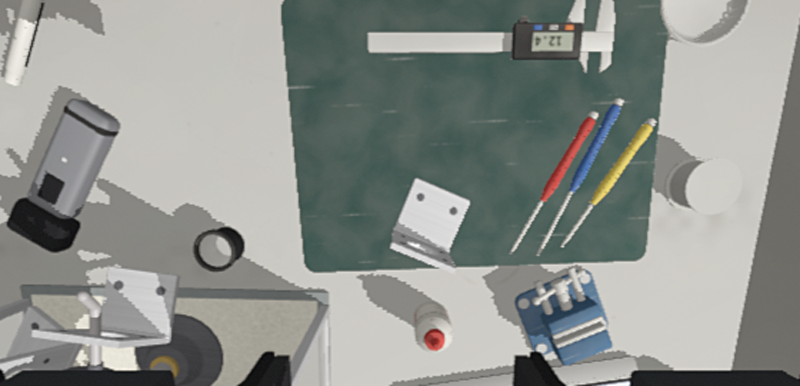

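```bash
python3 - <<'E'
from h import *
P=load('w5');k=.7
t=cast(P,np.array([(417,179),(470,197)])*k,.008);u=cast(P,np.array([(391,247),(456,269)])*k,.09)
m=u.mean(0);tm=t.mean(0);d=(m-tm)[:2]
for q in(t,u): v=q[1]-q[0];print(np.linalg.norm(v),np.degrees(np.arctan2(v[1],v[0])))
print(tm,m,np.hypot(*d),np.degrees(np.arctan2(d[1],d[0])))
v=t[1]-t[0];v2=u[1]-u[0];yaw=np.degrees(np.arctan2((v+v2)[1],(v+v2)[0]))-90
h=tm[:2]+.0575*np.array([np.cos(np.radians(yaw)),np.sin(np.radians(yaw))]);print(yaw,h)
turn(72,55)
ctrl.move_ptp([.5,.03,.42],down(90)); snap('w6')
a=cv2.imread('pics/w6.png')[120:270,140:420];cv2.imwrite('pics/w6v.png',cv2.resize(a,(800,429),interpolation=cv2.INTER_CUBIC))
if abs(yaw+22)<6: grab(h,yaw)
E
```

```text
0.05634544315903878 71.6815161499386
0.06043136206260454 71.01851611069323
[0.4572 0.3196 0.008 ] [0.5118 0.2969 0.09  ] 0.059103474619906476 -22.607655837665217
-18.661582896474073 [0.5117 0.3012]
knob grip 0.03495038379177562 [-4.0043 -1.7665  2.7463] 38.875
turned [0.6367 0.0338 0.206 ] [-0.7372  0.8762  0.0584] [-4.9742 -2.3757  4.0149] 41.025
grip 0.05970314923230649 [0.5118 0.301  0.0341] 47.5667
lifted 0.06010033729396351
```

View pics/w6v.png

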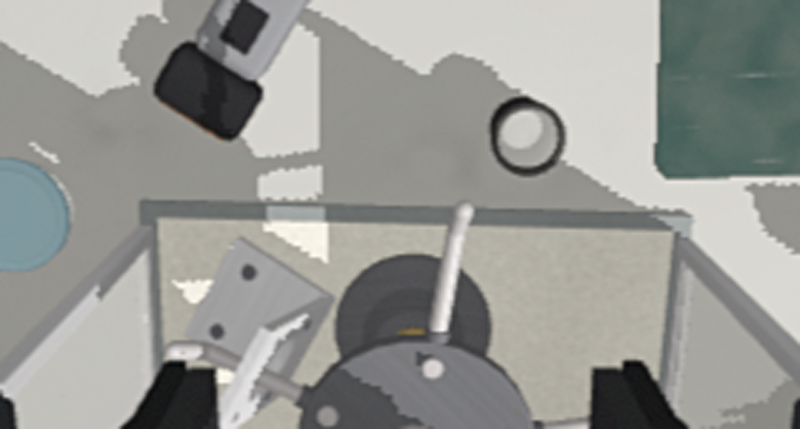

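The second bracket hangs at front-left (265,330), and a bare branch with its tip at (465,210) is now at the front, at about 170.8°. The third bracket is gripped.

```bash
python3 - <<'E'
from h import *
P=load('w6');d=cast(P,(302.7,193.5),.179)[0][:2]-AX;phi=np.degrees(np.arctan2(d[1],d[0]));print(phi)
p=ctrl.observe()['eef_pos'];ctrl.line_to([p[0]-.08,p[1]-.1,.22],.2)
to_branch(phi)
if not insert(phi): release(phi)
ctrl.move_ptp([.45,-.12,.42],down(90)); snap('w7');side('s3',(150,140,350,290),3)
a=cv2.imread('pics/w7.png');b=cv2.imread('pics/s3.png')
c=np.zeros((600,800,3),np.uint8);c[:]=0;c[:300,:]=cv2.resize(a[0:262],(800,374))[:300] if 0 else cv2.resize(a[50:260],(800,300));c[300:,:400]=cv2.resize(b,(400,300));c[300:,400:]=cv2.resize(a[80:275,240:500],(400,300));cv2.imwrite('pics/v7.png',c);print(ctrl.observe()['time'])
E
```

```text
170.62086317646228
ins False [0.5548 0.0476 0.1551]
low True [0.5549 0.0475 0.1317]
55.45
56.6583
```

View pics/v7.png

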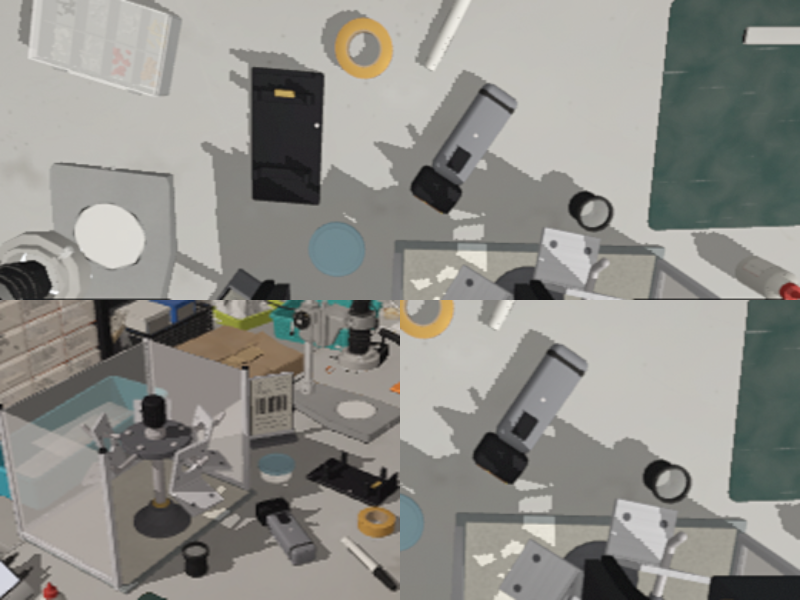

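All three brackets hang on separate bare branches with their feet outwards. The scanner lies undisturbed at (465,145). Next I take one closer look at the card, the scanner and the cradle.

```bash
python3 - <<'E'
from h import *
ctrl.move_ptp([.53,-.17,.40],down(90)); snap('w8');print(ctrl.observe()['time'])
a=cv2.imread('pics/w8.png')
cv2.imwrite('pics/v8.png',cv2.resize(a[0:265,100:453],(800,600),interpolation=cv2.INTER_CUBIC))
b=cv2.imread('pics/w7.png')[90:240,170:370]
cv2.imwrite('pics/v7b.png',cv2.resize(b,(800,600),interpolation=cv2.INTER_CUBIC))
E
```

```text
57.3667
```

View pics/v8.png

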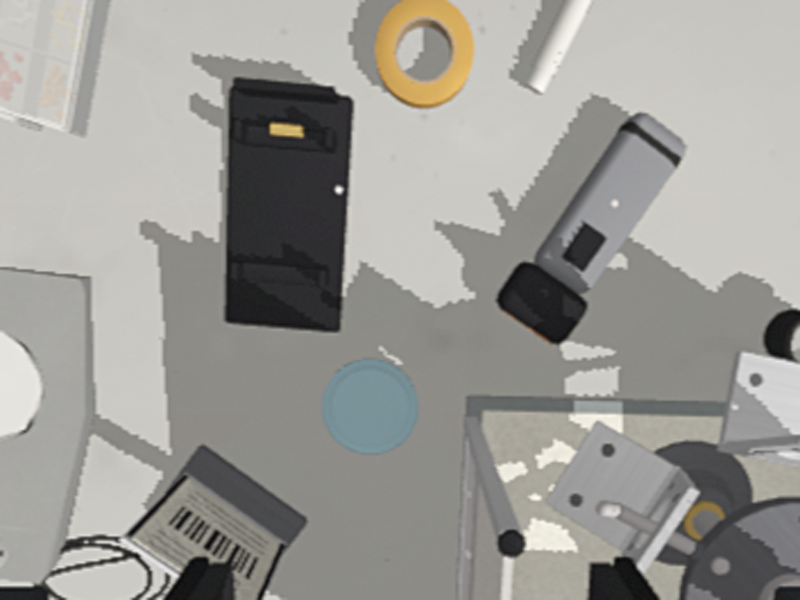

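View pics/v7b.png

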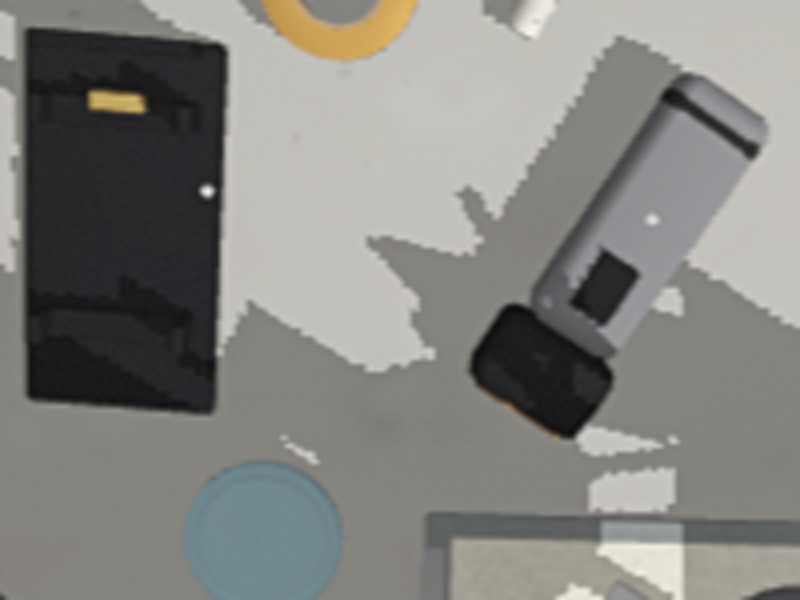

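```bash
python3 - <<'E'
from h import *
P=load('w8');f=lambda q:np.array([(100+u/2.266,v/2.266) for u,v in q])
g=lambda q:np.array([(170+u/4,90+v/4) for u,v in q])
ang=lambda a,b:np.degrees(np.arctan2((b-a)[1],(b-a)[0]))
bc=cast(P,f([(213,543)]),.08)[0];print('label',bc)
for q,z in([(185,510),(258,560)],.09),([(205,445),(305,520)],.01),([(190,480),(283,543)],.03): 
    a=cast(P,f(q),z);print(a[0],a[1],np.linalg.norm(a[1]-a[0]),ang(a[1],a[0])) 
a=cast(P,f([(234,80),(352,98),(340,331),(226,321)]),.008);print('cr',a)
Q=load('w7')
b=cast(Q,g([(27,30),(227,46),(214,412),(28,398)]),.008);print('cr7',b, ang(b[3],b[0]),ang(b[2],b[1]),ang(b[0],b[1]),ang(b[3],b[2]))
for n,L in(('w7',(Q,g([(523,405),(728,100),(652,218)]))),('w8',(P,f([(540,323),(662,130),(614,203)])))):
    F=cast(L[0],L[1][:1],.032)[0];B=cast(L[0],L[1][1:2],.03)[0];d=cast(L[0],L[1][2:],.03)[0];print(n,F,B,np.linalg.norm((F-B)[:2]),ang(B,F),'dot',d)
# saddle feature (gold tag at rear saddle)
T=pose('top')
E
```

```text
label [ 0.6398 -0.2958  0.08  ]
[ 0.6139 -0.3092  0.09  ] [ 0.6474 -0.2652  0.09  ] 0.05530133870891307 -127.27262400063388
[ 0.5922 -0.3149  0.01  ] [ 0.6487 -0.2453  0.01  ] 0.0896204700275865 -129.08903537696082
[ 0.6123 -0.3218  0.03  ] [ 0.659  -0.2588  0.03  ] 0.07837951856408343 -126.58863636126765
cr [[ 0.3543 -0.2809  0.008 ]
 [ 0.3644 -0.2063  0.008 ]
 [ 0.5114 -0.217   0.008 ]
 [ 0.5049 -0.295   0.008 ]]
cr7 [[ 0.3586 -0.283   0.008 ]
 [ 0.3644 -0.2054  0.008 ]
 [ 0.5114 -0.217   0.008 ]
 [ 0.5055 -0.2946  0.008 ]] 175.4994778279191 175.48667714602806 85.68927887748342 85.6463588014057
w7 [ 0.5025 -0.0887  0.032 ] [ 0.3841 -0.0128  0.03  ] 0.1406780116414013 -32.650661512329016 dot [ 0.4284 -0.0397  0.03  ]
w8 [ 0.5031 -0.0833  0.032 ] [ 0.3851 -0.0133  0.03  ] 0.1371601467258634 -30.682020024350297 dot [ 0.4281 -0.0398  0.03  ]
```

```bash
python3 - <<'E'
from h import *
S=pose('side');print('label from side',cast(S,(285.9,192.1),.08))
# two-view triangulation of the bar-code centre
P=load('w8');px=np.array([100+213/2.266,543/2.266])
A=[];b=[]
for (K,R,c),uv in((P,px),(S,np.array([285.9,192.1]))):
    d=R@np.linalg.inv(K)@np.r_[uv,1];d/=np.linalg.norm(d);M=np.eye(3)-np.outer(d,d);A.append(M);b.append(M@c)
print('tri',np.linalg.lstsq(np.vstack(A),np.hstack(b),rcond=None)[0])
ctrl.line_to([.48,-.25,.40],.2);ctrl.line_to([.48,-.25,.24],.2);snap('w9')
a=cv2.imread('pics/w9.png')[0:280];a=np.clip((a/255.)**.45*255,0,255).astype(np.uint8)
cv2.imwrite('pics/v9.png',cv2.resize(a[:,100:473],(800,600),interpolation=cv2.INTER_CUBIC));print(ctrl.observe()['time'])
E
```

```text
label from side [[ 0.6351 -0.2903  0.08  ]]
tri [ 0.6408 -0.2973  0.0754]
58.9917
```

View pics/v9.png

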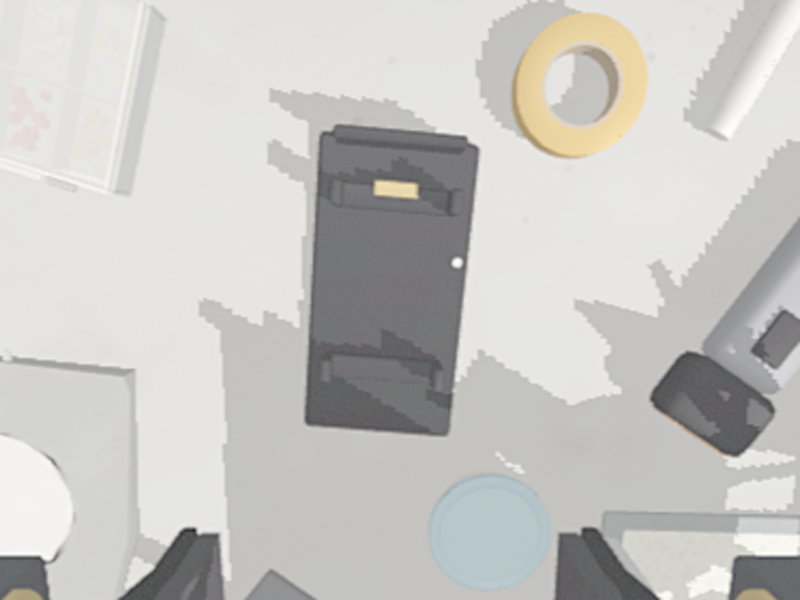

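The cradle view shows the end stop at the top (335–470,135), the rear saddle with the gold tag at about (396,195), and the front saddle at about (382,372). So cradle x points away from the robot.

```bash
python3 - <<'E'
from h import *
P=load('w9');f=lambda q:np.array([(100+u*373/800,v*280/600) for u,v in q])
w=cast(P,f([(337,192),(456,203),(326,370),(437,381)]),.036);print(w,np.linalg.norm(w[0]-w[1]),np.linalg.norm(w[2]-w[0]),np.linalg.norm(w[3]-w[1]))
r=w[:2].mean(0);q=w[2:].mean(0);d=(q-r)[:2];print('axis',np.degrees(np.arctan2(d[1],d[0])),np.hypot(*d))
print('seat from saddles',r[:2]+d/np.hypot(*d)*.058, q[:2]-d/np.hypot(*d)*.026)
e=cast(P,f([(335,130),(467,140)]),.03);print('stop',e.mean(0))
pl=cast(P,f([(320,133),(478,148),(447,435),(306,423)]),.008);print(pl,pl.mean(0))
E
```

```text
[[ 0.3869 -0.2743  0.036 ]
 [ 0.3916 -0.2191  0.036 ]
 [ 0.4703 -0.2812  0.036 ]
 [ 0.4757 -0.2263  0.036 ]] 0.055387027738253 0.08364754874114981 0.08433062564871656
axis -4.773878458011033 0.08398901896746568
seat from saddles [ 0.4471 -0.2516] [ 0.4471 -0.2516]
stop [ 0.3617 -0.2448  0.03  ]
[[ 0.3584 -0.284   0.008 ]
 [ 0.3651 -0.2067  0.008 ]
 [ 0.5111 -0.2184  0.008 ]
 [ 0.5045 -0.295   0.008 ]] [ 0.4348 -0.251   0.008 ]
```

```bash
python3 - <<'E'
from h import *
u=np.array([np.cos(np.radians(-31.5)),np.sin(np.radians(-31.5))])
for n,p in(('w7',(170+563/4,90+340/4)),('w8',(100+557/2.266,281/2.266)),('w9',(100+732*373/800,372*280/600))):
    h=cast(load(n),p,.031)[0][:2];print(n,h,h-.037*u)
m=np.array([.4438,-.0495]);g=m-.016*u
ctrl.line_to([.48,-.25,.30],.2);ctrl.set_gripper(.07);ctrl.move_ptp(np.r_[g,.15],down(90-31.5))
h=ctrl.line_to(np.r_[g,.006],.08,max_force=8)
s=ctrl.observe();print(h,s['eef_pos'])
if not h:
    ctrl.set_gripper(0,25);s=ctrl.observe();print(s['opening'],s['eef_pos'],s['torque'])
    ctrl.line_to(np.r_[g,.12],.1);s=ctrl.observe();print(s['opening'],s['time'])
    T=ctrl.camera('top')[:,:,::-1];S=ctrl.camera('side')[:,:,::-1];im,P=snap('w10')
    cv2.imwrite('pics/t10.png',T);cv2.imwrite('pics/s10.png',S)
    c=np.zeros((600,800,3),np.uint8)
    q=proj(pose('side'),np.r_[g,.12])[0].astype(int);print(q)
    c[:,:400]=cv2.resize(S[q[1]-75:q[1]+75,q[0]-50:q[0]+50],(400,600),interpolation=cv2.INTER_CUBIC)
    c[:300,400:]=cv2.resize(im[:,:,::-1],(400,300))
    q=proj(pose('top'),np.r_[g,.12])[0].astype(int)
    c[300:,400:]=cv2.resize(T[q[1]-38:q[1]+37,q[0]-50:q[0]+50],(400,300),interpolation=cv2.INTER_CUBIC)
    cv2.imwrite('pics/v10.png',c)
E
```

```text
w7 [ 0.4762 -0.0732] [ 0.4447 -0.0538]
w8 [ 0.4762 -0.0735] [ 0.4447 -0.0541]
w9 [ 0.4717 -0.0784] [ 0.4402 -0.0591]
False [ 0.4304 -0.0413  0.0063]
0.04151944341761076 [ 0.4302 -0.0411  0.006 ] [ 0.0676 -0.0682  0.0265]
0.04178454332891108 64.8
[295 230]
```

View pics/v10.png

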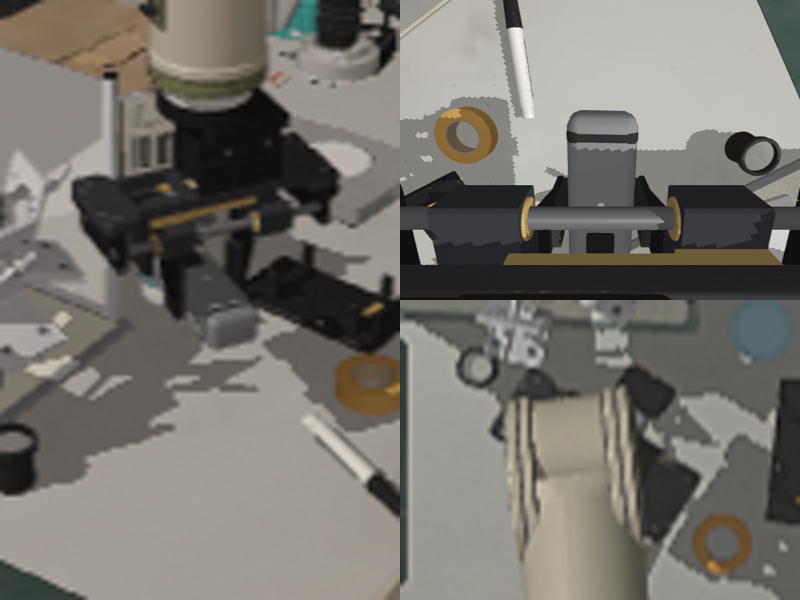

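```bash
python3 - <<'E'
from h import *
P=load('w10');u=np.array([np.cos(np.radians(-31.5)),np.sin(np.radians(-31.5))]);v=np.array([-u[1],u[0]])
ctrl.set_gripper(0,40)
s=ctrl.observe();g=np.array(s['eef_pos'])[:2]
im=cv2.imread('pics/w10.png');print('col',im[140:175,283].mean(1).astype(int))
for z in(.115,.13,.145):
    b=cast(P,(282.8,154),z)[0][:2]-g;print(z,b@u,b@v)
E
```

```text
col [192 192 192 192 192 192 192 192 192 192 192 192 195 194 142  75  75  80
  83  86  92  97 102 110 115 120 127 127 128 129 132 131 133 134 136]
0.115 -0.05607370288748212 -0.00044166069646077444
0.13 -0.05799476312139852 -0.0005108891229756024
0.145 -0.05991582335531491 -0.0005801175494904338
```

```bash
python3 - <<'E'
from h import *
U=lambda y:np.array([np.cos(np.radians(y)),np.sin(np.radians(y))])
L=np.array([.640,-.2965]);y=-37.6;p=L-.205*U(y)
ctrl.line_to(np.r_[p,.11],.12,frame=down(90+y));ctrl.line_to(np.r_[p,.070],.06)
s=ctrl.observe();print(s['eef_pos'],s['opening'],s['contact_force'],s['time']);ctrl.pause(1.0)
im,P=snap('w11')
S=ctrl.camera('side')[:,:,::-1];cv2.imwrite('pics/s11.png',S)
c=np.zeros((600,800,3),np.uint8)
c[:,:480]=cv2.resize(S[150:300,230:350],(480,600),interpolation=cv2.INTER_CUBIC);c[:240,480:]=cv2.resize(im[:,:,::-1],(320,240));cv2.imwrite('pics/v11.png',c)
ctrl.pause(1.5);print(ctrl.observe()['time'])
E
```

```text
[ 0.4778 -0.1713  0.0702] 0.04201014492797598 [ 0.3607 -0.4132 -1.1454] 67.2917
69.8917
```

The picture limit is reached, so I check the hold numerically. I find the bar-code centroid by threshold in several saved views, and compare the held scanner's back-edge row before and after.

```bash
python3 - <<'E'
from h import *
X=np.array([.640,-.2965,.08])
def bars(im,P,r,thr):
    q=proj(P,X)[0];x,y=q.astype(int);g=cv2.cvtColor(im,cv2.COLOR_BGR2GRAY)[max(0,y-r):y+r,max(0,x-r):x+r]
    bh=cv2.morphologyEx(g,cv2.MORPH_BLACKHAT,np.ones((7,7)));m=(bh>thr).astype(np.uint8)
    m=cv2.morphologyEx(m,cv2.MORPH_CLOSE,np.ones((5,5)));n,l,st,c=cv2.connectedComponentsWithStats(m)
    for i in np.argsort(-st[1:,4])[:2]+1: print(q,'blob',c[i]+[max(0,x-r),max(0,y-r)],st[i,2:])
bars(cv2.imread('pics/side0.png'),pose('side'),22,40)
bars(cv2.imread('pics/w8.png'),load('w8'),35,40)
bars(cv2.imread('pics/w7.png'),load('w7'),35,40)
bars(cv2.imread('pics/top0.png'),pose('top'),16,25)
for n in('w10','w11'):
    im=cv2.imread(f'pics/{n}.png');print(n,im[145:165,283].mean(1).astype(int))
    e=np.abs(np.diff(im[:,:,:].mean(2)[185],axis=0));print(np.where(e>25)[0])
E
```

```text
[285.7557 191.1112] blob [282.1701 192.3061] [ 23  28 147]
[285.7557 191.1112] blob [300.774  175.7671] [ 19  18 146]
[193.5091 239.7575] blob [193.9105 238.8977] [ 40  32 391]
[193.5091 239.7575] blob [166.455  243.9332] [ 25  70 389]
[169.7986 282.5274] blob [146.133  267.5053] [ 28  42 188]
[169.7986 282.5274] blob [156.7179 271.5641] [11 10 39]
[310.3297 186.3294] blob [313.9613 185.2505] [ 32  32 491]
[310.3297 186.3294] blob [304.5 191.5] [2 2 2]
w10 [192 192 192 192 192 192 192 195 194 142  75  75  80  83  86  92  97 102
 110 115]
[ 23  26  32  37  78 136 153 231 232 233 244 330 332 333 413 444 448 452
 457 463 466 473 474 485 487 488]
w11 [214 214 214 214 214 216 211 158 146 123  95  99 104 106 109 115 122 127
 135 140]
[ 16  17  92  93 110 111 178 179 206 231 232 233 243 244 329 330 332 333
 360 458 464 486 527 534]
```

The bar-code blob lies within about 1 px of the predicted point in w8. In the side view it agrees vertically to about 1 px and is off 3.6 px sideways. The scanner has not shifted in the hand. Next I lay it home.

```bash
python3 - <<'E'
from h import *
U=lambda y:np.array([np.cos(np.radians(y)),np.sin(np.radians(y))])
y=-4.75;m=np.array([.4471,-.2516])+.003*U(y);p=m-.017*U(y)
q=ctrl.observe()['eef_pos'];ctrl.line_to([q[0]-.03,q[1]+.02,.12],.12)
ctrl.line_to(np.r_[p,.12],.12,frame=down(90+y))
h=ctrl.line_to(np.r_[p,.05],.08,max_force=6);print(h)
h=ctrl.line_to(np.r_[p,.022],.03,max_force=5);s=ctrl.observe();print(h,s['eef_pos'],s['contact_force'],s['opening'])
E
```

```text
False
True [ 0.4329 -0.2503  0.024 ] [-2.0932  0.1455  7.2531] 0.041474511983624875
```

```bash
python3 - <<'E'
from h import *
ctrl.set_gripper(.065);p=ctrl.observe()['eef_pos'];ctrl.line_to([p[0],p[1],.25],.1)
ctrl.move_ptp([.48,-.25,.30],down(90));ctrl.pause(.3);snap('w12')
U=lambda y:np.array([np.cos(np.radians(y)),np.sin(np.radians(y))])
m=np.array([.4471,-.2516]);u=U(-4.75);v=np.array([-u[1],u[0]])
im=cv2.imread('pics/w12.png');P=load('w12')
# stick: grey, brighter than cradle (black), on rectified grid at z=.048
g=np.arange(-.10,.10,.002);w=np.arange(-.04,.041,.004)
G=np.array([[np.r_[m+a*u+b*v,.048] for b in w] for a in g]).reshape(-1,3)
q=proj(P,G).astype(np.float32).reshape(len(g),len(w),2)
r=cv2.remap(im,q[:,:,0],q[:,:,1],cv2.INTER_LINEAR).mean(2).astype(int)
for a,row in zip(g[::2],r[::2]):print('%4d'%round(a*1000),row)
print(ctrl.observe()['time'])
# tree
ctrl.move_ptp([.5,.03,.42],down(90));snap('w13')
a=cv2.imread('pics/w13.png');b=cv2.imread('pics/w7.png')
T=ctrl.camera('top')[:,:,::-1];cv2.imwrite('pics/t13.png',T)
S=ctrl.camera('side')[:,:,::-1];S0=cv2.imread('pics/s3.png');S0=cv2.resize(S0,(200,150),interpolation=cv2.INTER_AREA)
d=cv2.absdiff(S[140:290,150:350],S0).max(2);yy,xx=np.where(d>60);print('side diff count',len(xx));print(np.histogram2d(yy,xx,bins=[6,8],range=[[0,150],[0,200]])[0].astype(int))
E
```

```text
-100 [181 191 192 189 192 188 190 191 190 190 189 190 190 189 190 191 190 190
 191 133 132]
 -96 [132 131 131 131 131 131 131 130 131 143 163 188 190 190 190 190 190 191
 191 192 149]
 -92 [132 132 132 132 132 132 132 132 132 132 132 130 135 192 191 191 191 191
 191 191 193]
 -88 [132 132 133 135 132 126 134 133 133 135 134 133 133 132 193 194 194 193
 191 191 191]
 -84 [133 120  87  42  42  43  42  43  42  43  42  42  43  43  43  41  41  46
 148 192 190]
 -80 [133  29  32  26  25  26  26  24  26  28  26  26  27  27  26  28  26  44
  42 185 191]
 -76 [132  28  33  33  32  34  32  32  33  32  45  46  45  46  45  45  46  45
  43 189 192]
 -72 [134  34  32  33  32  31  34  47  41  40  40  37  43  47  43  45  45  46
  43 179 192]
 -68 [134  35  31  32  31  44 111 124 124 124 124 124 124 124 131  57  44  45
  43 181 191]
 -64 [135  31  32  31  29  78 127 150 150 150 151 151 151 153 154 121  39  41
  42 182 191]
 -60 [135  30  29  43  30  29  40  47  51  50  50  53  61  60  52  50  26  45
  43 184 191]
 -56 [131  29  30  45  26  48  88 137 130 119 121 115 115 118  73  57  26  46
  42 188 1
[... 3036 characters left out ...]
23]
  80 [132 133 133 134 133 133 133 133 133 133 133 133 132 133 132 133 132 133
 133 120 125]
  84 [133 133 133 133 133 133 133 133 133 132 132 133 133 133 133 133 133 133
 133 124 130]
  88 [133 133 133 133 133 133 133 133 133 133 133 133 133 132 133 133 133 133
 119 132 130]
  92 [133 133 133 133 133 133 133 133 132 133 133 132 133 134 133 133 133 134
 122 130 135]
  96 [132 133 133 133 133 132 133 132 133 132 133 133 133 133 134 134 133 134
 130 128 133]
77.25
side diff count 608
[[  0   0   0   1  11   0   0   0]
 [  0   0   0   0   0   0   0   0]
 [  0   0   0   0   0   0  44   0]
 [  0   0   0   0   0   3 143  74]
 [  0   0   0   0   0 164  67   0]
 [  0   0   0   0   0  26  75   0]]
```

```bash
python3 -c "
from rig import ctrl
ctrl.close_job();print(ctrl.observe()['time'])"
```

```text
the job is handed in; nothing more can be done
the job is handed in; nothing more can be done
```

The job is handed in; the last robot clock I printed was 77 s, against the 210 s limit. Only three loose brackets were there. I hung each by its hole, foot outwards, on a bare branch of its own (branches 1, 4 and 3), turning the tree twice by the knob. I then held the scanner in front of the bar code for about 2.6 s, aiming for 11.5 cm between window and code, and laid it in the black cradle. I did not touch the orange look-alike.

**Last checks:**
- **Brackets:** each one touched its branch at the expected hole height, about 150–152 mm. The final side view of the tree area was almost unchanged from right after hanging.
- **Scanner:** it lies about 2 mm ahead of the seat point and in line with the cradle.
- **Robot:** the arm was well clear of everything at hand-in, at 0.42 m height.

**Less certain:**
- **View of the scan:** the picture limit was reached, so I could not look at the scan pose itself. I checked it only by numbers. The bar code lay within about 1 px of the expected point in the close view. In the side view it was off by 3.6 px sideways, and the automatic check did not find it in two other views.
- **Label height:** two-view triangulation gave 75 mm instead of 80 mm, which is within tolerance.

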